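# Fish a dropped tape roll out of the gap between the storage boxes

## Task

A small roll of nail-art tape has fallen into the narrow gap between the storage boxes. Fish it out through the open end of the gap onto the bare table with the bent rod, not with the fingers, then put the rod back in the notches of its wooden stand the way it was and lay the roll flat in the shallow tray. Leave the bottles and the pot standing where they are.

Things in the scene. Friction and masses are not known exactly. Their poses are not given: they have to be found in the camera images.
- mouth (a point): Open end of the gap: point on the table midway between the gap's walls. +y points level out of the gap, -y into it, z up; +y is within 10 degrees of world +y. The gap is 40 mm wide (x -20 to +20 mm), 140 mm long (y 0 to -140 mm), open above, the bare table its floor. The table is bare for 100 mm straight out from the mouth.
- boxes: The fixed boxes round the gap, in the mouth's frame (same origin and axes): white plastic case with grey lid on the -x side, 45 mm thick, 89 mm high; wooden chest on the +x side, 110 mm thick, 72 mm high; clear canister of cotton balls with black lid closing the inner end, y -141 to -226 mm, 89 mm wide, 112 mm high.
- roll_center (a point): Centre of the dropped roll of tape: a rigid, pale ring, 34 mm outer diameter, 18 mm hole, 15 mm high, about 25 g, lying flat on the table in the gap, 55 to 110 mm in from the open end. z axis: the ring's axis. The centre is 7.5 mm above what it lies on.
- rod: The bent rod, about 80 g. Origin: centre of its square wooden handle (12 x 12 mm in section, 130 mm long, along its y axis). A round steel shaft of 6 mm diameter runs on from the handle's -y end to y = -185 mm on the handle's axis, where it bends at a right angle to a straight foot pointing along -z. z is up as it lies on the stand. Balances about 30 mm from the origin towards the foot.
- rod_tip (a point): Free end of the rod's foot, 6 mm thick and round: at (0, -185, -50) mm in the rod's frame. On the stand the foot hangs 16 mm clear of the table.
- rest: Fixed wooden stand for the rod; origin on the table under its middle. Base 60 (x) by 130 (y) by 6 mm; two uprights 8 mm thick at y = -50 and +50 mm, 50 mm wide in x, 76 mm high, each with an open-topped notch 20 mm wide, floor 60 mm above the table. The handle lies level in both notches, its axis 66 mm up, along the stand's y, foot hanging on the -y side; 92 mm of handle is free between.
- tray: Fixed shallow white tray, 90 mm (x) by 110 mm (y), 20 mm high, walls and floor 4 to 5 mm thick; origin on the table under its centre. Stand and tray trade places from run to run.
- pot: Bystander: white paint pot with grey screw cap, 40 mm diameter, 62 mm high, origin under its centre.
- varnish_a: Bystander: small nail-varnish bottle with tall tapered cap, 31 mm diameter, 79 mm high, origin under its centre.
- varnish_b: Bystander: a second such varnish bottle, same size, standing on the robot's side of the boxes between stand and tray. Origin under its centre.
Things that resemble listed ones, but are neither listed nor needed, are in the scene too. What is shaped like the tray but blue, orange or red is not meant.

How it is judged:
On the way, in this order (a step that is already met when the one before it is completed fails the run):
1. the rod's foot is down inside the gap (x of rod_tip in the frame of mouth between -0.02 and 0.02 m and y of rod_tip in the frame of mouth between -0.14 and -0.015 m and height (world z) of rod_tip below 0.03 m), for 0.1 s.
2. the roll is out of the gap's open end, on the table, untouched by the fingers (y of roll_center in the frame of mouth above 0.018 m and height (world z) of roll_center below 0.03 m and contact force between the fingers and roll below 0.05 N), for 0.1 s.
At the end, for the whole second after the job is handed in: Roll still and flat on the tray floor (centre inside the walls, at most 17 mm above the table); rod still in both notches: handle axis 60 to 72 mm high, within 25 mm of the stand's middle lengthwise and 8 mm sideways, foot on the stand's -y side, hanging down within 14 degrees (x of roll_center in the frame of tray between -0.041 and 0.041 m and y of roll_center in the frame of tray between -0.051 and 0.051 m and z of roll_center in the frame of tray below 0.017 m and x of rod in the frame of rest between -0.008 and 0.008 m and y of rod in the frame of rest between -0.025 and 0.025 m and z of rod in the frame of rest between 0.06 and 0.072 m and angle between rod's own z axis and vertical below 0.25 rad and y of rod_tip in the frame of rest below -0.1 m and linear speed of each of roll, rod below 0.02 m/s); the robot touches nothing.
It fails at once if the fingers or arm touch the roll while it is still in the gap (y of roll_center in the frame of mouth between -0.14 and 0.01 m and x of roll_center in the frame of mouth between -0.03 and 0.03 m and height (world z) of roll_center below 0.07 m and contact force between any of the fingers, the arm and roll above 0.1 N).
It fails at once if a bottle or the pot is pushed more than 25 mm away or tipped over (distance of any of pot, varnish_a, varnish_b from where it was at the start of the episode above 0.025 m or angle between any of pot, varnish_a, varnish_b's own z axis and vertical above 0.4 rad).
It also fails if it takes over 67 s, if anything falls off the work surface, if the arm or the gripper's body presses on something with over 40 N, if the wrist force passes 120 N, or if a joint passes its speed limit or range.

## Robot

A 7-joint arm with a two-finger parallel gripper is mounted at the origin on the work surface. World frame = base frame: x ahead of the robot, y to its left, z up, the work surface at z = 0. Lengths are in m, angles in rad, forces in N, time in s.
With the tool pointing down it reaches from about 0.425 to 0.875 m from the base axis. Payload 4.7 kg.
Tool frame: the origin (TCP) lies on the centre line of the jaws, within the pads' length; the fingertips stand 22 mm ahead of it and the grasp point (between the pads) lies 3 mm ahead of it; z points along the fingers, y is the direction in which the jaws open and shut (so a half turn about z gives the same grasp; the last joint's range is limited). The gripper opens to 87 mm and grips with 3 to 60 N. Pads are 19 mm wide; open, the fingers measure 117 mm over their backs; the gripper's body (75 mm by 190 mm) begins 51 mm behind the grasp point.
Start: joints at [1.267, 0.321, -0.07, 1.45, 0.023, 1.371, -0.057], TCP at [0.203, -0.617, 0.245] pointing down, gripper open.
Joint ranges: [-2.86, 2.86], [-0.3, 2.09], [-1.38, 1.24], [0.06, 2.45], [-1.56, 4.7], [0.09, 2.05], [-2.69, 2.69]. Speed limits (rad/s): [2.57, 2.57, 3.14, 3.14, 3.14, 3.14, 3.14].

## Interface

Orientations are given as a rotation vector (axis times angle).
In Python, from bench import ctrl, imaging, close_job, finder gives the robot as it stands. The module is installed in compiled form; this text tells all that it offers.
- The arm moves only by the shell command python3 -m jog 'ROWS' [FORCE]. ROWS is JSON, a list that holds one entry, the list of rows, each a list of 7 numbers: the shift along the tool's x, y, z in cm, then the turn, a rotation vector about the tool's x, y, z in degrees, then the finger opening in cm, from 0 to 8.7. In form: [[[dx, dy, dz, ax, ay, az, claw], ...]]. A call has 1 to 12 rows; each row shifts and turns the commanded pose from where the row before left it, along the tool's axes as they then stand; what a row does not reach is not made up. A row lasts 1/10 s, in which the tool goes at most 50 mm and 8.59 degrees, less where a joint would pass 70% of its speed; a pose out of reach is approached as far as the arm can. A call is refused whole if a number of a shift passes 5 or a number of a turn 8.59, either way. A call with a gripper value outside its range is refused whole. The fingers move at their own pace and stop on an object; FORCE is the grip in N (left out, the last holds). Time passes only in rows, so rows that do not move let the fingers close. It gives the time, the measured TCP pose, the force and the opening at its end, in the units of the state.
- ctrl.get_state(): the state, without advancing time (a new reading comes with each control period).
- imaging.get_image(name): name is "scene" or "top"; returns a dict with "frame" (420x560x3 uint8, red, green, blue), "intrinsics" (3x3 intrinsics, pixels), "k1" (the pictures are not rectified: a ray, as slopes to the right and down, at radius r is drawn at 1 + k1 r^2 times it, then the intrinsics apply), "pose" (4x4, takes a point from camera to world coordinates). Camera axes: x right, y down, z forward; pixel columns grow to the right and rows downward; lengths in m; the calibration is good to about 2 mm. A picture is of the moment at which its call begins. There is no depth.
- close_job(): hands the job in, once; it reports no verdict.
Trained networks look in the newest picture that a camera, given by its name, has taken for a name from the list of things; names that differ only in an ending like _2 or _b are one class to them, and where a whole thing is asked for, a point or a joint stands for the part that bears it (a point fixed in the world has none). Each returns a list of dicts, best first, with "conf" (0 to 1); they miss things now and then, are a little off and sometimes report something else, mostly with a low value. They report only what shows in the picture. A call takes as long as a camera call. They do not tell look-alikes from the thing itself.
- finder.trace(label, camera): "region" (420x560 bool, what is visible of it) and "point" ([row, column] as shares, 0 to 1, of the picture: columns of its width, rows of its height, amid what is visible of it).
- finder.spot_point(label, camera): "point" ([row, column] as shares, 0 to 1, of the picture: columns of its width, rows of its height: a listed point, or the origin of a listed thing).
The state is a dict: "time": time; "joint_positions": joint angles; "qd": joint speeds; "joint_torque": joint torques, N m; "position": TCP position; "tool_rot": TCP orientation; "ft_force": force on the tool from outside, world axes, zero at the start; "torque": the same for the moment, N m; "grip_width": opening from 0.0 (shut) to 1.0 (fully open).
Only numpy, scipy, OpenCV 4.12 (cv2) and the standard library are available. Lean on these libraries where they do the work, as an engineer would, in place of code of your own. Each camera call takes 0.05 s, during which the arm holds its last target. There are 200 camera calls.

## Working session

There is one attempt and no reset: what is moved stays moved. The work goes in short steps, Python scripts to look and compute and a shell command to move; the robot and the scene stay as the last step left them, time stands still between calls to the robot, and variables do not carry over. Pictures are saved under pics/ and viewed, about 8 in all and at most 12, crops included, and the job is handed in when it is done.

```bash
mkdir -p pics; cat > h.py <<'E'
import numpy as np, cv2
from bench import ctrl, imaging, finder
def ray(im,uv):
    K=np.array(im['intrinsics']);k=im['k1'];d=np.array([(uv[0]-K[0,2])/K[0,0],(uv[1]-K[1,2])/K[1,1]])
    s=d.copy()
    for _ in range(30): s=d/(1+k*(s@s))
    T=np.array(im['pose']);return T[:3,3],T[:3,:3]@np.array([s[0],s[1],1.])
def at(im,uv,z):
    o,d=ray(im,uv);return o+d*(z-o[2])/d[2]
def proj(im,P):
    T=np.array(im['pose']);c=T[:3,:3].T@(np.array(P)-T[:3,3]);s=c[:2]/c[2];s=s*(1+im['k1']*(s@s));K=np.array(im['intrinsics'])
    return np.array([K[0,0]*s[0]+K[0,2],K[1,1]*s[1]+K[1,2]])
def save(im,name,crop=None,f=1):
    a=im['frame'][:,:,::-1]
    if crop: a=a[crop[1]:crop[3],crop[0]:crop[2]]
    cv2.imwrite('pics/'+name,cv2.resize(a,None,fx=f,fy=f,interpolation=cv2.INTER_CUBIC))
E
python3 - <<'E'
from h import *
np.set_printoptions(precision=4,suppress=True)
s=ctrl.get_state();print(s['time'],s['position'],s['tool_rot'],s['grip_width'])
Z=dict(mouth=0,roll_center=.0075,rod=.066,rod_tip=.016,rest=0,tray=0,pot=0,varnish_a=0)
for c in('scene','top'):
    im=imaging.get_image(c);save(im,c+'0.png');print(c,im['pose'][:3,3],im['intrinsics'][0][0])
    for n,z in Z.items():
        for r in finder.spot_point(n,c):
            uv=np.array([r['point'][1]*560,r['point'][0]*420]);print(n,round(r['conf'],2),uv.round(1),at(im,uv,z))
E
cd pics; python3 -c "
import cv2;a=cv2.imread('scene0.png');b=cv2.imread('top0.png')
cv2.imwrite('both.png',cv2.resize(cv2.vconcat([a,b]),(560,840))[:,:])"
```

```text
0.0 [ 0.2029 -0.617   0.2435] [-3.1002 -0.4969  0.0006] 0.9985996008846975
scene [0.882  0.5681 0.6807] 420.32286789487694
mouth 0.6 [270.7 257.3] [ 0.6099 -0.0008 -0.    ]
roll_center 0.37 [249.8 235.9] [ 0.6272 -0.0749  0.0075]
rod 0.57 [285.6 160.3] [ 0.4539 -0.2359  0.066 ]
rod_tip 0.57 [248.3 147.2] [ 0.4865 -0.4088  0.016 ]
rod_tip 0.25 [254.1 234.7] [ 0.6202 -0.0662  0.016 ]
rest 0.7 [284.7 184. ] [ 0.4616 -0.2232  0.    ]
tray 0.94 [456.  287.3] [0.3044 0.2404 0.    ]
tray 0.93 [395.3 315.7] [0.4605 0.2408 0.    ]
tray 0.91 [362.2 248.2] [0.4131 0.0646 0.    ]
tray 0.71 [291.3 398. ] [0.7133 0.2916 0.    ]
pot 0.92 [213.6 303.4] [0.7631 0.06   0.    ]
varnish_a 0.92 [230.7 346.1] [0.767  0.1612 0.    ]
varnish_a 0.73 [323.9 220.3] [ 0.4422 -0.0533  0.    ]
top [ 0.2889 -0.0553  1.4078] 514.1763673166904
mouth 0.59 [266.6 189.8] [ 0.6107 -0.0051  0.    ]
mouth 0.19 [247.1 138.1] [0.7631 0.0528 0.    ]
roll_center 0.65 [247.5 136.8] [0.7645 0.051  0.0075]
roll_center 0.42 [289.9 186.3] [ 0.6192 -0.0705  0.0075]
roll_center 0.25 [347.7 242.1] [ 0.4627 -0.2294  0.0075]
rod 0.78 [350.6 238.5] [ 0.4649 -0.23    0.066 ]
rod_tip 0.74 [413.5 234.9] [ 0.4814 -0.4114  0.016 ]
rest 0.84 [350.  241.7] [ 0.4647 -0.2367  0.    ]
tray 0.88 [240.  260.2] [0.4127 0.0659 0.    ]
tray 0.8 [173.5 298.2] [0.307  0.2466 0.    ]
tray 0.79 [179.3 239.5] [0.4687 0.2361 0.    ]
tray 0.71 [165.4 156.9] [0.7071 0.2872 0.    ]
pot 0.5 [245.9 137.9] [0.7638 0.0562 0.    ]
varnish_a 0.68 [206.7 133.3] [0.7779 0.1702 0.    ]
varnish_a 0.39 [285.5 247.1] [ 0.4494 -0.0586  0.    ]
```

View pics/scene0.png

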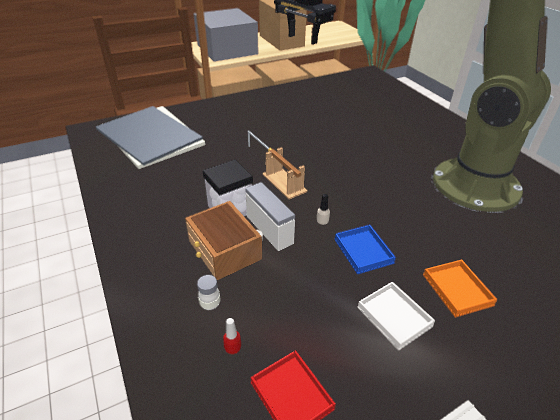

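View pics/top0.png

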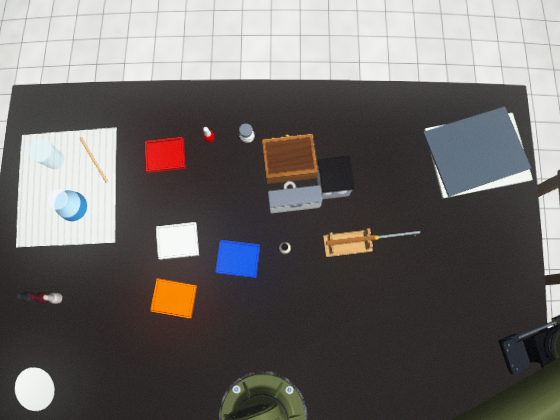

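The scene view shows the boxes around (245,225), the stand at (285,170) and the white tray at (396,316). There are blue, orange and red look-alikes at (364,248), (458,287) and (291,390). In the top view the roll shows in the gap at (289,186) and the white tray is at (178,240). Next I'll fit the models to the traced masks.

```bash
cat > fit.py <<'E'
from h import *
from scipy.optimize import minimize
def box(x0,x1,y0,y1,z0,z1): return np.array([[x,y,z] for x in(x0,x1) for y in(y0,y1) for z in(z0,z1)])/1000.
def cyl(y,r,z0,z1,x=0): return np.array([[x+r*np.cos(a),y+r*np.sin(a),z] for a in np.linspace(0,6.28,24) for z in(z0,z1)])/1000.
M=dict(boxes=[box(-65,-20,-140,0,0,89),box(20,130,-140,0,0,72),cyl(-183.5,43,0,112)],
 rest=[box(-30,30,-65,65,0,6),box(-25,25,-54,-46,0,76),box(-25,25,46,54,0,76)],
 rod=[box(-6,6,-65,65,-6,6),box(-3,3,-185,-65,-3,3),box(-3,3,-188,-182,-50,3)],
 tray=[box(-45,45,-55,55,0,20)],
 roll_center=[cyl(0,17,-7.5,7.5)])
def place(P,q,z): c,s=np.cos(q[2]),np.sin(q[2]);return np.c_[P[:,0]*c-P[:,1]*s+q[0],P[:,0]*s+P[:,1]*c+q[1],P[:,2]+z]
S=4
def render(im,parts,q,z):
    m=np.zeros((420*S,560*S),np.uint8)
    for p in parts:
        uv=np.array([proj(im,a) for a in place(p,q,z)])
        cv2.fillConvexPoly(m,cv2.convexHull(((uv+.5)*S).astype(np.int32)),1)
    return m
def pickm(name,c,q,im,z):
    best=None
    r0=render(im,M[name],q,z)
    for r in finder.trace(name,c):
        m=cv2.resize(r['region'].astype(np.uint8),None,fx=S,fy=S,interpolation=cv2.INTER_NEAREST)
        i=(m&r0).sum()/(m|r0).sum()
        if best is None or i>best[0]: best=(i,m,r['conf'])
    return best
def fit(name,q0,z,ims,sc=(.01,.01,.06)):
    ms={c:pickm(name,c,q0,im,z) for c,im in ims.items()};ms={c:m for c,m in ms.items() if m and m[0]>.1}
    def cost(d):
        q=np.array(q0)+d*np.array(sc);t=0
        for c,m in ms.items():
            r=render(ims[c],M[name],q,z);t+=1-(r&m[1]).sum()/(r|m[1]).sum()
        return t/len(ms)
    r=minimize(cost,[0,0,0],method='Nelder-Mead',options=dict(initial_simplex=[[0,0,0],[.8,0,0],[0,.8,0],[0,0,1]],xatol=.01,fatol=1e-4,maxiter=150))
    q=np.array(q0)+r.x*np.array(sc);print(name,q.round(4),'yawdeg',round(np.degrees(q[2]),2),'IoU',round(1-r.fun,3),{c:m[2] for c,m in ms.items()});return q
def overlay(im,items,name,crop,f):
    a=cv2.resize(im['frame'][crop[1]:crop[3],crop[0]:crop[2],::-1],None,fx=f,fy=f,interpolation=cv2.INTER_CUBIC)
    for n,q,z,col in items:
        for p in M[n]:
            uv=np.array([proj(im,b) for b in place(p,q,z)])
            h=cv2.convexHull(((uv+.5-np.array(crop[:2]))*f).astype(np.int32));cv2.polylines(a,[h],True,col,1)
    cv2.imwrite('pics/'+name,a)
E
cat > a.py <<'E'
from fit import *
import json
ims={c:imaging.get_image(c) for c in('scene','top')}
Q={}
for n,q,z in(('boxes',(.610,-.003,.08),0),('rest',(.463,-.232,.1),0),('rod',(.463,-.232,.1),.066),('tray',(.465,.238,.05),0),('roll_center',(.621,-.071,0),.0075)):
    Q[n]=(list(fit(n,q,z,ims)),z)
json.dump(Q,open('Q.json','w'))
cols=dict(boxes=(0,255,0),rest=(255,255,0),rod=(0,0,255),tray=(255,0,255),roll_center=(0,255,255))
it=[(n,q,z,cols[n]) for n,(q,z) in Q.items()]
overlay(ims['top'],it,'ov_top.png',(255,125,425,265),4.2)
overlay(ims['scene'],it,'ov_sc.png',(180,120,335,285),3.6)
E
python3 a.py
```

```text
boxes [ 0.6081 -0.008   0.1299] yawdeg 7.44 IoU 0.932 {'scene': 0.93, 'top': 0.55}
rest [ 0.4608 -0.2281  0.1326] yawdeg 7.6 IoU 0.768 {'scene': 0.56, 'top': 0.64}
rod [ 0.4607 -0.2301  0.1309] yawdeg 7.5 IoU 0.682 {'scene': 0.62, 'top': 0.92}
tray [0.4648 0.24   0.1241] yawdeg 7.11 IoU 0.958 {'scene': 0.67, 'top': 0.79}
roll_center [ 0.6254 -0.0707  0.013 ] yawdeg 0.75 IoU 0.17 {'top': 0.46}
```

View pics/ov_top.png

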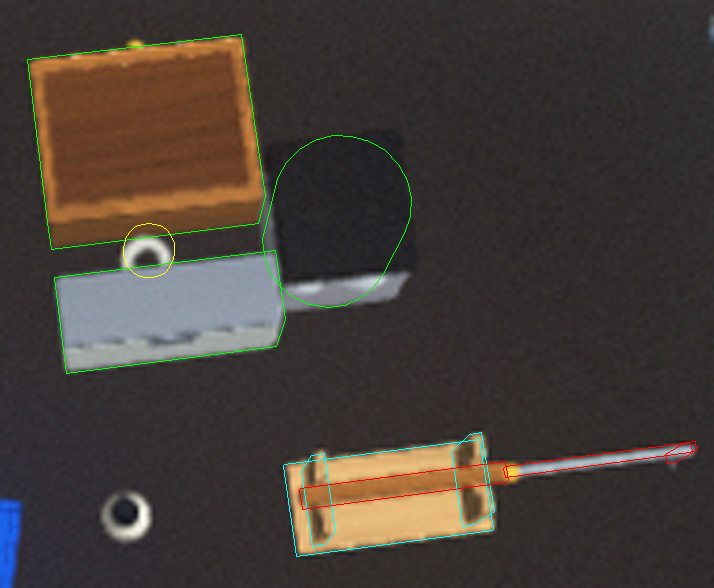

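View pics/ov_sc.png

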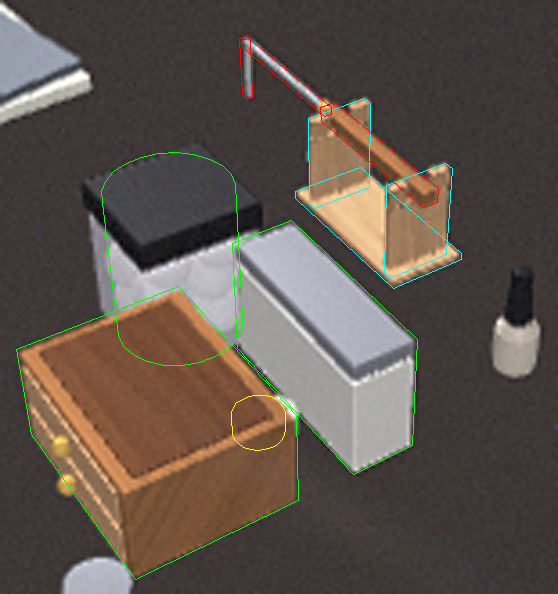

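The models fit: the gap and the stand are both at about 7.5° yaw, and the roll sits at about (2,-63) mm in the mouth frame. Of the four trays, the white one at top (178,240) is the one meant, since the others are blue, orange and red. First I turn the tool to line up with the rod.

```bash
python3 -m jog '[[[0,0,0,0,0,-7.93,8.7],[0,0,0,0,0,-7.93,8.7],[0,0,0,0,0,-7.93,8.7],[0,0,0,0,0,-7.93,8.7],[0,0,0,0,0,-7.93,8.7],[0,0,0,0,0,-7.93,8.7],[0,0,0,0,0,-7.93,8.7],[0,0,0,0,0,-7.93,8.7],[0,0,0,0,0,-7.93,8.7],[0,0,0,0,0,-7.93,8.7],[0,0,0,0,0,0,8.7]]]' && python3 -m jog '[[[2.5,2.3,0.7,0,0,0,5],[2.8,2.6,0.7,0,0,0,5],[2.8,2.6,0.7,0,0,0,5],[2.8,2.6,0.7,0,0,0,5],[2.8,2.6,0.7,0,0,0,5],[2.8,2.6,0.7,0,0,0,5],[2.8,2.6,0.7,0,0,0,5],[2.8,2.6,0.7,0,0,0,5],[2.8,2.6,0.7,0,0,0,5],[2.8,2.6,0.7,0,0,0,5],[2.8,2.6,0.7,0,0,0,5],[2.9,2.3,0.7,0,0,0,5]]]'
cat > tool.py <<'E'
import sys
from h import *
from scipy.spatial.transform import Rotation as Ro
def go(t,yaw=None):
    s=ctrl.get_state();R=Ro.from_rotvec(s['tool_rot']).as_matrix();p=np.array(s['position'])
    print('t',round(s['time'],2),'pos',p.round(4),'yaw x',np.degrees(np.arctan2(R[1,0],R[0,0])).round(2),'zaxis',R[:,2].round(3),'q',np.round(s['joint_positions'],2),'w',round(s['grip_width']*8.7,2))
    if t is not None: print('delta tool cm',(R.T@(np.array(t)-p)*100).round(2))
if __name__=='__main__': go([float(a) for a in sys.argv[1:4]] if len(sys.argv)>3 else None)
E
python3 tool.py .4627 -.2459 .069
```

```text
time: 2.6
position: [0.203, -0.6175, 0.2446]
tool_rot: [2.071, 2.362, 0.0]
ft_force: [-0.1, 0.2, -0.2]
grip_width: 0.999
time: 3.8
position: [0.4639, -0.2451, 0.1606]
tool_rot: [2.075, 2.357, 0.0]
ft_force: [0.8, -0.1, 0.6]
grip_width: 0.571
t 3.8 pos [ 0.4639 -0.2451  0.1606] yaw x 97.29 zaxis [ 0.001 -0.001 -1.   ] q [ 0.96  0.15 -0.56  1.85  0.09  1.16  0.49] w 4.97
delta tool cm [-0.06 -0.13  9.16]
```

```bash
python3 -m jog '[[[0,-0.1,1.5,0,0,0,5],[0,0,1.5,0,0,0,5],[0,0,1.5,0,0,0,5],[0,0,1.5,0,0,0,5],[0,0,1.5,0,0,0,5],[0,0,1.2,0,0,0,5],[0,0,0.4,0,0,0,5],[0,0,0,0,0,0,5]]]' && python3 tool.py .4627 -.2459 .069 && python3 - <<'E'
from h import *
im=imaging.get_image('scene');save(im,'grip0.png',(210,110,340,220),4)
E
```

```text
time: 4.6
position: [0.4615, -0.2464, 0.0688]
tool_rot: [-2.071, -2.361, 0.0]
ft_force: [-1.1, 0.5, 0.3]
grip_width: 0.575
t 4.6 pos [ 0.4615 -0.2464  0.0688] yaw x 97.49 zaxis [-0.001  0.001 -1.   ] q [ 0.93  0.26 -0.55  1.94  0.16  0.98  0.44] w 5.0
delta tool cm [ 0.03  0.13 -0.02]
```

View pics/grip0.png

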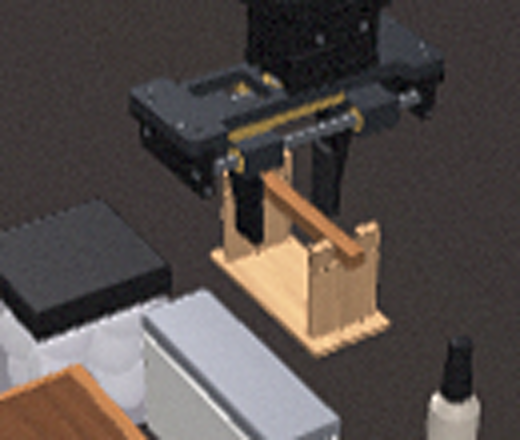

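The fingers straddle the handle between the uprights, so I close on it and lift.

```bash
python3 -m jog '[[[0,0,0,0,0,0,2],[0,0,0,0,0,0,2],[0,0,0,0,0,0,2],[0,0,0,0,0,0,0.5],[0,0,0,0,0,0,0.5],[0,0,0,0,0,0,0.5],[0,0,0,0,0,0,0.5],[0,0,0,0,0,0,0.5]]]' 40 && python3 tool.py && python3 -m jog '[[[0,0,-0.5,0,0,0,0.5],[0,0,-1,0,0,0,0.5],[0,0,-2,0,0,0,0.5],[0,0,-2,0,0,0,0.5],[0,0,-2,0,0,0,0.5],[0,0,-2,0,0,0,0.5],[0,0,-1.5,0,0,0,0.5],[0,0,0,0,0,0,0.5],[0,0,0,0,0,0,0.5]]]' && python3 - <<'E'
from fit import *
import json,tool
tool.go(None)
s=ctrl.get_state();p=s['position'];q=(p[0]-.1305*.0-.002,p[1]+.015,.131)
ims={c:imaging.get_image(c) for c in('scene','top')}
for c in ims:
  for n in('rod','rod_tip'):
    for r in finder.spot_point(n,c):print(c,n,r['conf'],np.array(r['point'])[::-1]*[560,420], at(ims[c],np.array(r['point'])[::-1]*[560,420],p[2]-.003-(.05 if n=='rod_tip' else 0)).round(4))
q=fit('rod',q,p[2]-.003,ims)
overlay(ims['scene'],[('rod',q,p[2]-.003,(0,0,255))],'lift.png',(200,60,360,200),4)
E
```

```text
time: 5.45
position: [0.462, -0.2465, 0.0697]
tool_rot: [2.071, 2.362, -0.0]
ft_force: [0.5, -0.4, 0.3]
grip_width: 0.137
t 5.45 pos [ 0.462  -0.2465  0.0697] yaw x 97.52 zaxis [ 0. -0. -1.] q [ 0.93  0.26 -0.55  1.94  0.16  0.98  0.44] w 1.19
time: 6.35
position: [0.4616, -0.2465, 0.1794]
tool_rot: [2.071, 2.362, -0.0]
ft_force: [-0.3, 0.5, -1.2]
grip_width: 0.13
t 6.35 pos [ 0.4616 -0.2465  0.1794] yaw x 97.5 zaxis [-0. -0. -1.] q [ 0.97  0.13 -0.56  1.83  0.08  1.2   0.51] w 1.13
scene rod 0.52 [285.824 122.808] [ 0.4564 -0.2349  0.1764]
scene rod_tip 0.48 [212.576 304.29 ] [0.7872 0.1553 0.1264]
top rod 0.72 [292.824 184.38 ] [ 0.5843 -0.0758  0.1764]
top rod 0.65 [355.712 233.982] [ 0.4615 -0.2282  0.1764]
top rod_tip 0.64 [427.224 230.496] [ 0.4774 -0.4194  0.1264]
top rod_tip 0.46 [284.704 246.792] [ 0.4357 -0.0563  0.1264]
top rod_tip 0.44 [266.504 192.906] [ 0.5737 -0.0094  0.1264]
top rod_tip 0.18 [178.584 238.98 ] [0.4539 0.2119 0.1264]
rod [ 0.459  -0.2292  0.1391] yawdeg 7.97 IoU 0.369 {'scene': 0.46, 'top': 0.57}
```

View pics/lift.png

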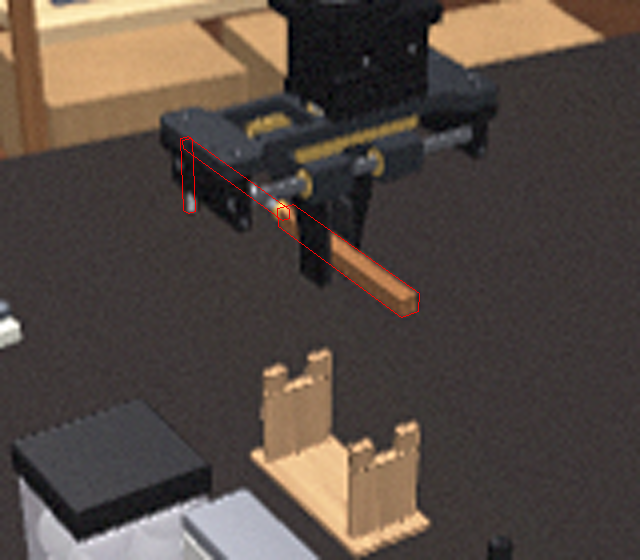

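The rod is held level: foot tip at crop (190,205), handle end at (408,300). I'll carry it over the gap.

```bash
python3 -m jog '[[[0,0,-2,0,0,0,0.5],[1.5,1,-1,0,0,0,0.5],[2.5,1.5,0,0,0,0,0.5],[2.8,1.6,0,0,0,0,0.5],[2.8,1.7,0,0,0,0,0.5],[2.8,1.7,0,0,0,0,0.5],[2.8,1.7,0,0,0,0,0.5],[2.8,1.7,0,0,0,0,0.5],[2.8,1.7,0,0,0,0,0.5],[2.8,1.7,0,0,0,0,0.5],[2.8,1.7,0,0,0,0,0.5],[2.8,1.6,0,0,0,0,0.5]]]' && python3 -m jog '[[[0,0,0,0,0,0,0.5],[0,0,0,0,0,0,0.5]]]' && python3 tool.py .5984 .0664 .209 && python3 - <<'E'
from h import *
im=imaging.get_image('top');p=ctrl.get_state()['position'][2]
for n in('rod_tip','roll_center'):
  for r in finder.spot_point(n,'top'):
    uv=np.array(r['point'])[::-1]*[560,420];print(n,r['conf'],uv.round(1),at(im,uv,p-.053 if n=='rod_tip' else .0075).round(4))
E
```

```text
time: 7.95
position: [0.5986, 0.0671, 0.2093]
tool_rot: [-2.072, -2.362, 0.0]
ft_force: [0.2, -0.5, -0.6]
grip_width: 0.131
time: 8.15
position: [0.598, 0.0668, 0.2091]
tool_rot: [-2.068, -2.364, 0.001]
ft_force: [-0.1, -0.7, -1.0]
grip_width: 0.129
t 8.15 pos [0.598  0.0668 0.2091] yaw x 97.62 zaxis [-0.001  0.    -1.   ] q [ 0.48  0.33 -0.77  1.6   0.24  1.31 -0.2 ] w 1.12
delta tool cm [-0.05  0.03  0.01]
rod_tip 0.52 [301.4 172.8] [ 0.6192 -0.0977  0.1561]
roll_center 0.37 [288.4 185. ] [ 0.6229 -0.0662  0.0075]
roll_center 0.24 [349.2 242.6] [ 0.4613 -0.2335  0.0075]
```

```bash
python3 -m jog '[[[-0.4,0,1,0,0,0,0.5],[0,0,2,0,0,0,0.5],[0,0,2,0,0,0,0.5],[0,0,2,0,0,0,0.5],[0,0,2,0,0,0,0.5],[0,0,1.5,0,0,0,0.5],[0,0,1,0,0,0,0.5],[0,0,0,0,0,0,0.5]]]' && python3 -m jog '[[[0,0,1,0,0,0,0.5],[0,0,1,0,0,0,0.5],[0,0,0.8,0,0,0,0.5],[0,0,0.5,0,0,0,0.5],[0,0,0.2,0,0,0,0.5],[0,0,0,0,0,0,0.5],[0,0,0,0,0,0,0.5]]]' && python3 tool.py && python3 - <<'E'
from h import *
a=imaging.get_image('top');save(a,'in_top.png',(250,120,360,225),5)
E
```

```text
time: 9.1
position: [0.5977, 0.0613, 0.0929]
tool_rot: [-2.071, -2.36, 0.003]
ft_force: [0.8, -0.4, -1.0]
grip_width: 0.133
time: 9.8
position: [0.5989, 0.0622, 0.0598]
tool_rot: [2.071, 2.362, 0.001]
ft_force: [0.2, 0.3, -0.7]
grip_width: 0.136
t 9.8 pos [0.5989 0.0622 0.0598] yaw x 97.51 zaxis [ 0.001  0.    -1.   ] q [ 0.43  0.48 -0.71  1.75  0.35  1.05 -0.28] w 1.19
```

View pics/in_top.png

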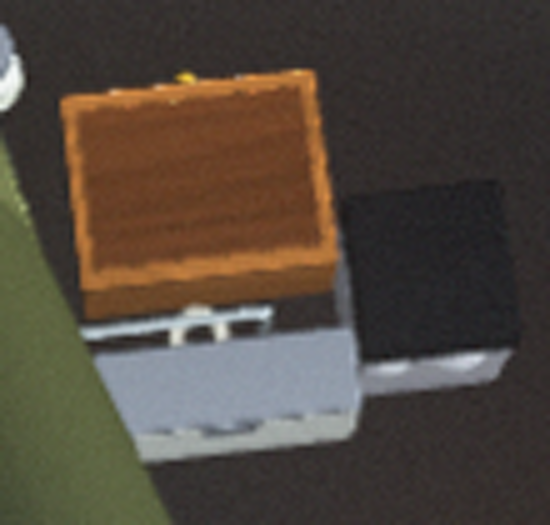

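The rod is down in the gap: the bend is at crop (268,318), beyond the roll at (200,330). Now I pull it out.

```bash
python3 -m jog '[[[0.5,0,0,0,0,0,0.5],[1,0,0,0,0,0,0.5],[1,0,0,0,0,0,0.5],[1,0,0,0,0,0,0.5],[1,0,0,0,0,0,0.5],[1,0,0,0,0,0,0.5],[1,0,0,0,0,0,0.5],[1,0,0,0,0,0,0.5],[1,0,0,0,0,0,0.5],[0.5,0,0,0,0,0,0.5]]]' && python3 -m jog '[[[1,0,0,0,0,0,0.5],[1,0,0,0,0,0,0.5],[1,0,0,0,0,0,0.5],[1,0,0,0,0,0,0.5],[0.8,0,0,0,0,0,0.5],[0.4,0,0,0,0,0,0.5],[0,0,0,0,0,0,0.5],[0,0,0,0,0,0,0.5]]]' && python3 tool.py && python3 - <<'E'
from h import *
for c in('top','scene'):
  a=imaging.get_image(c);save(a,'out_%s.png'%c,(180,150,380,300),4)
  for r in finder.spot_point('roll_center',c):
    uv=np.array(r['point'])[::-1]*[560,420];w=at(a,uv,.0075);d=w-[.6081,-.008,.0075];print(c,r['conf'],uv.round(1),w.round(4),'mouth',(.9916*d[0]+.1295*d[1]).round(4),(-.1295*d[0]+.9916*d[1]).round(4))
E
```

```text
time: 10.85
position: [0.5866, 0.1529, 0.0596]
tool_rot: [-2.069, -2.363, -0.001]
ft_force: [-0.4, -0.3, -0.1]
grip_width: 0.131
time: 11.65
position: [0.5802, 0.2025, 0.0594]
tool_rot: [2.071, 2.362, -0.001]
ft_force: [-0.3, -0.1, -0.9]
grip_width: 0.136
t 11.65 pos [0.5802 0.2025 0.0594] yaw x 97.5 zaxis [-0.    -0.001 -1.   ] q [ 0.21  0.51 -0.74  1.72  0.38  1.07 -0.53] w 1.18
top 0.42 [249.4 180.6] [0.6353 0.0432 0.0075] mouth 0.0336 0.0472
```

View pics/out_scene.png

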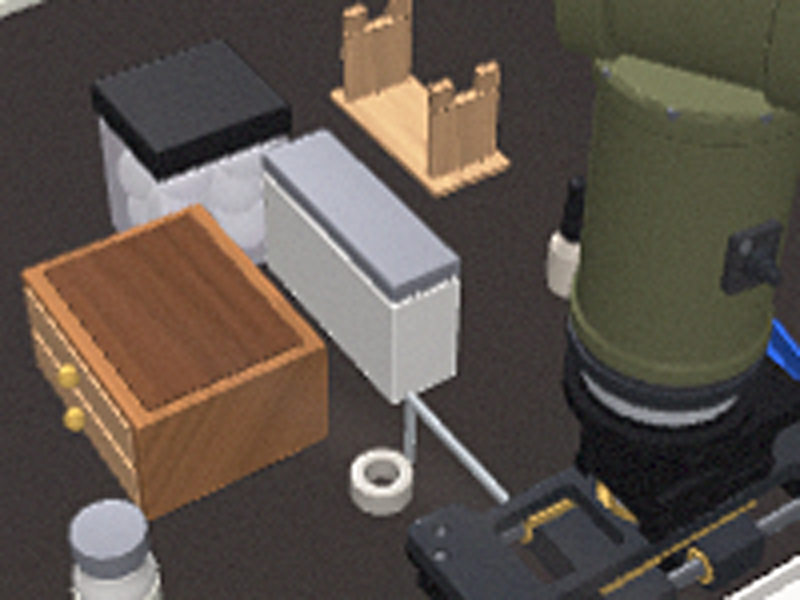

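The roll is out on the table at scene pixel (275,270), beside the foot. I'll lift and carry the rod back to the stand.

```bash
python3 -m jog '[[[0,0,-1,0,0,0,0.5],[0,0,-2,0,0,0,0.5],[0,0,-2.5,0,0,0,0.5],[0,0,-2.5,0,0,0,0.5],[0,0,-2.5,0,0,0,0.5],[0,0,-2.5,0,0,0,0.5],[0,0,-2,0,0,0,0.5],[-1.5,-0.6,0,0,0,0,0.5],[-2.5,-1,0,0,0,0,0.5],[-2.8,-1.2,0,0,0,0,0.5],[-2.8,-1.2,0,0,0,0,0.5],[-2.8,-1.2,0,0,0,0,0.5]]]' && python3 -m jog '[[[-2.8,-1.2,0,0,0,0,0.5],[-2.8,-1.2,0,0,0,0,0.5],[-2.8,-1.2,0,0,0,0,0.5],[-2.8,-1.2,0,0,0,0,0.5],[-2.8,-1.2,0,0,0,0,0.5],[-2.8,-1.2,0,0,0,0,0.5],[-2.8,-1.1,0,0,0,0,0.5],[-2.8,-1.1,0,0,0,0,0.5],[-2.8,-1.1,0,0,0,0,0.5],[-2.8,-1,1,0,0,0,0.5],[-2,-0.6,1,0,0,0,0.5],[0,0,0.5,0,0,0,0.5]]]' && python3 -m jog '[[[0,0,0,0,0,0,0.5],[0,0,0,0,0,0,0.5]]]' && python3 tool.py .462 -.2465 .07 && python3 - <<'E'
from fit import *
ims={c:imaging.get_image(c) for c in('scene','top')};z=ctrl.get_state()['position'][2]-.003
q=fit('rod',(.460,-.2295,.131),z,ims)
overlay(ims['scene'],[('rod',q,z,(0,0,255))],'ret.png',(200,60,360,200),4)
for c in ims:
  for r in finder.spot_point('roll_center',c):
    uv=np.array(r['point'])[::-1]*[560,420];print(c,r['conf'],uv.round(1),at(ims[c],uv,.0075).round(4))
print(at(ims['scene'],(275.3,270.5),.0075))
E
```

```text
time: 13.05
position: [0.5444, 0.0721, 0.2103]
tool_rot: [2.07, 2.362, 0.001]
ft_force: [0.3, -0.2, -1.0]
grip_width: 0.135
time: 14.25
position: [0.4625, -0.2436, 0.1843]
tool_rot: [2.078, 2.356, -0.002]
ft_force: [1.4, 0.4, -1.0]
grip_width: 0.136
time: 14.45
position: [0.4647, -0.2386, 0.1852]
tool_rot: [2.068, 2.364, 0.001]
ft_force: [0.1, -0.0, -1.8]
grip_width: 0.133
t 14.45 pos [ 0.4647 -0.2386  0.1852] yaw x 97.63 zaxis [ 0.001  0.    -1.   ] q [ 0.92  0.12 -0.53  1.83  0.06  1.21  0.51] w 1.15
delta tool cm [-0.75 -0.38 11.52]
rod [ 0.4616 -0.2194  0.1416] yawdeg 8.11 IoU 0.324 {'top': 0.66}
scene 0.55 [273.2 270.3] [0.6242 0.0411 0.0075]
top 0.57 [284.8 248. ] [ 0.446  -0.0568  0.0075]
top 0.45 [252.4 184. ] [0.6255 0.0347 0.0075]
[0.62049437 0.04345516 0.0075    ]
```

View pics/ret.png

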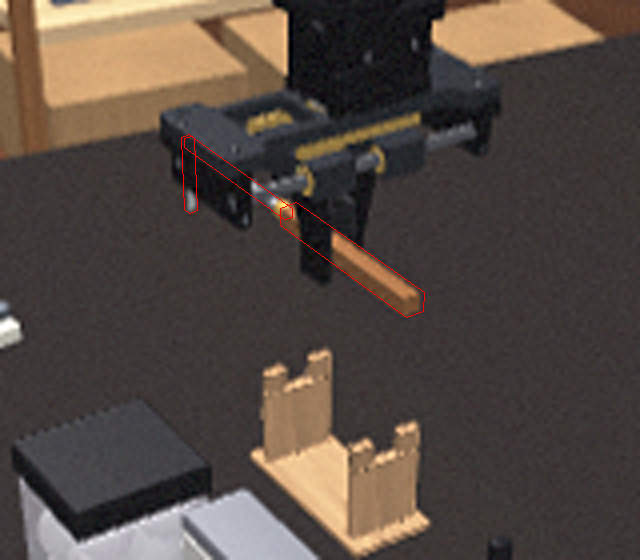

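```bash
python3 -m jog '[[[-0.4,-0.2,1,0,0,0,0.5],[-0.35,-0.2,2,0,0,0,0.5],[0,0,2,0,0,0,0.5],[0,0,1.5,0,0,0,0.5],[0,0,1.5,0,0,0,0.5],[0,0,0.5,0,0,0,0.5],[0,0,0,0,0,0,0.5],[0,0,0,0,0,0,0.5]]]' && python3 tool.py .462 -.2465 .07
```

```text
time: 15.55
position: [0.4615, -0.2483, 0.1001]
tool_rot: [2.07, 2.362, 0.0]
ft_force: [0.4, -0.4, -0.8]
grip_width: 0.133
t 15.55 pos [ 0.4615 -0.2483  0.1001] yaw x 97.52 zaxis [ 0.001 -0.001 -1.   ] q [ 0.91  0.21 -0.52  1.92  0.12  1.04  0.48] w 1.15
delta tool cm [0.17 0.07 3.01]
```

```bash
python3 -m jog '[[[0.1,0.05,0.7,0,0,0,0.5],[0,0,0.7,0,0,0,0.5],[0,0,0.6,0,0,0,0.5],[0,0,0.5,0,0,0,0.5],[0,0,0.3,0,0,0,0.5],[0,0,0.15,0,0,0,0.5],[0,0,0,0,0,0,0.5],[0,0,0,0,0,0,0.5]]]' && python3 tool.py .462 -.2465 .07
```

```text
time: 16.35
position: [0.4616, -0.2471, 0.0702]
tool_rot: [2.071, 2.362, 0.0]
ft_force: [0.6, 0.1, -0.5]
grip_width: 0.132
t 16.35 pos [ 0.4616 -0.2471  0.0702] yaw x 97.51 zaxis [ 0. -0. -1.] q [ 0.9   0.25 -0.51  1.94  0.15  0.98  0.45] w 1.15
delta tool cm [0.06 0.05 0.02]
```

Next I release the rod, rise clear, and check it on the stand.

```bash
python3 -m jog '[[[0,0,0,0,0,0,1.6],[0,0,0,0,0,0,2.2],[0,0,0,0,0,0,3],[0,0,0,0,0,0,5],[0,0,0,0,0,0,5],[0,0,0,0,0,0,5],[0,0,-1,0,0,0,5],[0,0,-2,0,0,0,5],[0,0,-3,0,0,0,5],[0,0,-4,0,0,0,5],[0,0,-3,0,0,0,5],[0,0,0,0,0,0,5]]]' && python3 tool.py && python3 - <<'E'
from fit import *
ims={c:imaging.get_image(c) for c in('scene','top')}
q=fit('rod',(.460,-.2295,.131),.066,ims);r=(.4608,-.2281,.131)
overlay(ims['scene'],[('rod',q,.066,(0,0,255)),('rest',r,0,(255,255,0))],'back.png',(220,100,320,220),4)
E
```

```text
time: 17.55
position: [0.4642, -0.2482, 0.2057]
tool_rot: [2.065, 2.355, 0.002]
ft_force: [0.5, -0.4, 0.9]
grip_width: 0.575
t 17.55 pos [ 0.4642 -0.2482  0.2057] yaw x 97.51 zaxis [ 0.008 -0.005 -1.   ] q [ 0.94  0.11 -0.53  1.8   0.06  1.24  0.53] w 5.0
rod [ 0.4583 -0.2284  0.1308] yawdeg 7.49 IoU 0.593 {'scene': 0.9, 'top': 0.73}
```

View pics/back.png

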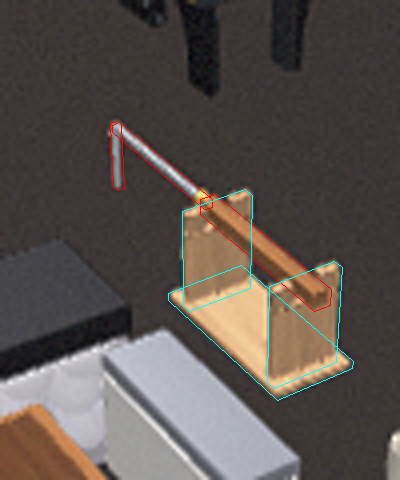

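The rod is seated in both notches with the foot hanging at crop (118,185). Next I locate the roll precisely.

```bash
python3 - <<'E'
from fit import *
ims={c:imaging.get_image(c) for c in('scene','top')}
for c in ims:
  q=fit('roll_center',(.6235,.040,0),.0075,{c:ims[c]})
  m=[r for r in finder.trace('roll_center',c)]
  for r in m: print(c,r['conf'],(np.array(r['point'])[::-1]*[560,420]).round(1),r['region'].sum(),at(ims[c],np.array(r['point'])[::-1]*[560,420],.0075).round(4))
# pale blob in each picture near the roll
for c,im in ims.items():
  uv=proj(im,(.6235,.040,.0075)).astype(int);g=cv2.cvtColor(im['frame'],cv2.COLOR_RGB2GRAY)
  x0,y0=uv-14;w=(g[y0:y0+28,x0:x0+28]>110).astype(np.uint8)
  n,l,st,ce=cv2.connectedComponentsWithStats(w)
  for i in range(1,n):
    if st[i,4]>15:
      b=st[i];cc=(b[0]+b[2]/2-.5+x0,b[1]+b[3]/2-.5+y0);print(c,b,cc,at(im,cc,.0075).round(4))
E
python3 tool.py .6235 .040 .15
```

```text
roll_center [0.6209 0.0433 0.005 ] yawdeg 0.29 IoU 0.91 {'scene': 0.57}
scene 0.57 [273.4 270.2] 242 [0.6237 0.0409 0.0075]
roll_center [0.6196 0.0409 0.0728] yawdeg 4.17 IoU 0.704 {'top': 0.46}
top 0.64 [339.9 245.6] 590 [ 0.4529 -0.2078  0.0075]
top 0.46 [251.4 181.5] 93 [0.6328 0.0376 0.0075]
scene [  9   7  15  17 207] (np.float64(275.0), np.float64(270.0)) [0.6205 0.0419 0.0075]
top [  8  10  13  12 105] (np.float64(250.0), np.float64(185.5)) [0.6212 0.0413 0.0075]
t 18.05 pos [ 0.4611 -0.2468  0.1993] yaw x 97.52 zaxis [-0.001  0.001 -1.   ] q [ 0.94  0.11 -0.52  1.81  0.06  1.24  0.53] w 5.01
delta tool cm [26.31 19.86  4.94]
```

```bash
python3 -m jog '[[[1.5,1.1,0,0,0,0,6],[2.5,1.8,0,0,0,0,6],[2.7,2,0,0,0,0,6],[2.7,2,0,0,0,0,6],[2.7,2,0,0,0,0,6],[2.7,2,0,0,0,0,6],[2.7,2,0,0,0,0,6],[2.7,2,0,0,0,0,6],[2.7,2,0,0,0,0,6],[2.2,1.6,0,0,0,0,6],[1.45,1.1,0,0,0,0,6],[0,0,0,0,0,0,6]]]' && python3 -m jog '[[[0,0,2,0,0,0,6],[0,0,2,0,0,0,6],[0,0,1,0,0,0,6],[0,0,0,0,0,0,6]]]' && python3 tool.py .6208 .042 .025
```

```text
time: 19.25
position: [0.6213, 0.0455, 0.1995]
tool_rot: [-2.064, -2.366, -0.003]
ft_force: [0.4, 0.3, 0.8]
grip_width: 0.686
time: 19.65
position: [0.6197, 0.0403, 0.1482]
tool_rot: [-2.071, -2.359, 0.005]
ft_force: [0.4, -0.6, 0.5]
grip_width: 0.688
t 19.65 pos [0.6197 0.0403 0.1482] yaw x 97.44 zaxis [-0.004 -0.001 -1.   ] q [ 0.44  0.41 -0.69  1.62  0.27  1.21 -0.18] w 5.98
delta tool cm [ 0.15  0.18 12.32]
```

```bash
python3 -m jog '[[[0.3,0.15,2,0,0,0,6],[0,0,2,0,0,0,6],[0,0,2,0,0,0,6],[0,0,2,0,0,0,6],[0,0,1.5,0,0,0,6],[0,0,0,0,0,0,6],[0,0,0,0,0,0,6]]]' && python3 tool.py .6208 .042 .025 && python3 - <<'E'
from h import *
im=imaging.get_image('scene');save(im,'near.png',(200,180,360,310),4.4)
E
```

```text
time: 20.35
position: [0.6226, 0.0449, 0.0557]
tool_rot: [2.071, 2.362, 0.001]
ft_force: [0.7, -0.5, 0.3]
grip_width: 0.688
t 20.35 pos [0.6226 0.0449 0.0557] yaw x 97.5 zaxis [ 0.001  0.    -1.   ] q [ 0.4   0.51 -0.66  1.7   0.35  1.06 -0.23] w 5.98
delta tool cm [-0.26 -0.21  3.07]
```

View pics/near.png

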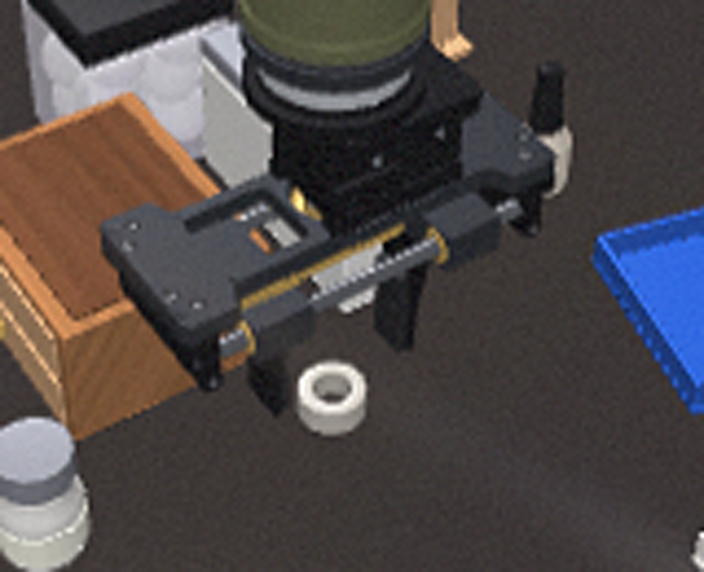

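The roll is at crop (332,398), between the finger tips at (275,410) and (398,347), and the gripper body is clear of the boxes. I descend the rest of the way and grip.

```bash
python3 -m jog '[[[0,-0.2,0.8,0,0,0,6],[0,0,0.8,0,0,0,6],[0,0,0.7,0,0,0,6],[0,0,0.5,0,0,0,6],[0,0,0.2,0,0,0,6],[0,0,0,0,0,0,6]]]' && python3 tool.py .6208 .042 .025 && python3 -m jog '[[[0,0,0,0,0,0,4],[0,0,0,0,0,0,4],[0,0,0,0,0,0,3],[0,0,0,0,0,0,3],[0,0,0,0,0,0,2.5],[0,0,0,0,0,0,2.5],[0,0,0,0,0,0,2.5],[0,0,0,0,0,0,2.5]]]' 12 && python3 -m jog '[[[0,0,-0.5,0,0,0,2.5],[0,0,-1.5,0,0,0,2.5],[0,0,-2.5,0,0,0,2.5],[0,0,-2.5,0,0,0,2.5],[0,0,-2,0,0,0,2.5],[0,0,-1,0,0,0,2.5],[0,0,0,0,0,0,2.5]]]' && python3 tool.py .4648 .240 .125
```

```text
time: 21.0
position: [0.6198, 0.0447, 0.0245]
tool_rot: [-2.071, -2.362, 0.001]
ft_force: [0.6, 0.7, 0.3]
grip_width: 0.691
t 21.0 pos [0.6198 0.0447 0.0245] yaw x 97.52 zaxis [-0.001  0.    -1.   ] q [ 0.39  0.54 -0.64  1.72  0.37  1.   -0.25] w 6.01
delta tool cm [-0.28  0.06 -0.05]
time: 21.8
position: [0.6202, 0.0447, 0.0252]
tool_rot: [2.071, 2.362, -0.0]
ft_force: [0.3, -0.4, 0.4]
grip_width: 0.389
time: 22.5
position: [0.6213, 0.0449, 0.1273]
tool_rot: [2.069, 2.36, 0.004]
ft_force: [0.1, -0.7, -0.4]
grip_width: 0.387
t 22.5 pos [0.6213 0.0449 0.1273] yaw x 97.51 zaxis [ 0.004 -0.    -1.   ] q [ 0.43  0.43 -0.69  1.65  0.29  1.17 -0.19] w 3.36
delta tool cm [ 21.39 -12.97   0.17]
```

```bash
python3 -m jog '[[[1,-0.6,0,0,0,0,2.5],[2,-1.2,0,0,0,0,2.5],[2.3,-1.4,0,0,0,0,2.5],[2.3,-1.4,0,0,0,0,2.5],[2.3,-1.4,0,0,0,0,2.5],[2.3,-1.4,0,0,0,0,2.5],[2.3,-1.4,0,0,0,0,2.5],[2.3,-1.4,0,0,0,0,2.5],[2.2,-1.4,0,0,0,0,2.5],[1.6,-1,0,0,0,0,2.5],[0.8,-0.4,0,0,0,0,2.5],[0,0,0,0,0,0,2.5]]]' && python3 -m jog '[[[0,0,0,0,0,0,2.5],[0,0,2,0,0,0,2.5],[0,0,2,0,0,0,2.5],[0,0,1,0,0,0,2.5],[0,0,0,0,0,0,2.5],[0,0,0,0,0,0,2.5]]]' && python3 tool.py .4648 .240 .0305 && python3 - <<'E'
from h import *
im=imaging.get_image('scene');save(im,'trayhover.png',(330,230,470,370),4)
E
```

```text
time: 23.7
position: [0.4617, 0.2409, 0.1243]
tool_rot: [-2.067, -2.364, 0.002]
ft_force: [0.1, -0.4, -0.0]
grip_width: 0.389
time: 24.3
position: [0.4638, 0.2397, 0.0753]
tool_rot: [-2.072, -2.361, -0.0]
ft_force: [0.4, 0.0, 1.3]
grip_width: 0.39
t 24.3 pos [0.4638 0.2397 0.0753] yaw x 97.46 zaxis [ 0.  0. -1.] q [ 0.2   0.3  -0.82  1.93  0.26  1.01 -0.6 ] w 3.39
delta tool cm [0.02 0.1  4.48]
```

View pics/trayhover.png

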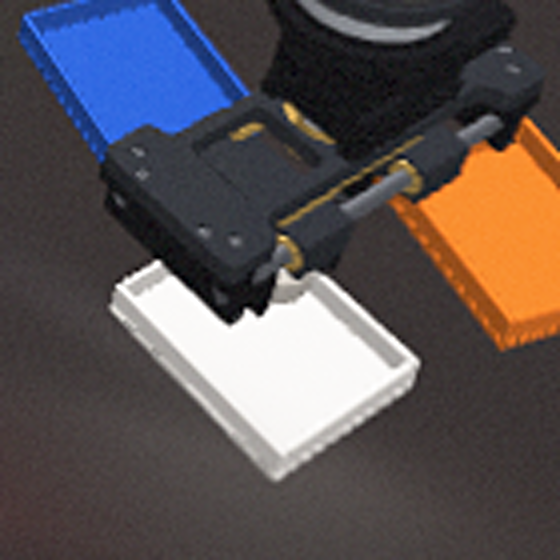

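The roll is held over the white tray, its edge visible at crop (290,290), so I lower and release it.

```bash
python3 -m jog '[[[0,0,1.2,0,0,0,2.5],[0,0,1.2,0,0,0,2.5],[0,0,1,0,0,0,2.5],[0,0,0.6,0,0,0,2.5],[0,0,0.4,0,0,0,2.5],[0,0,0,0,0,0,2.5],[0,0,0,0,0,0,2.5]]]' && python3 -m jog '[[[0,0,0,0,0,0,3.8],[0,0,0,0,0,0,4.3],[0,0,0,0,0,0,4.3],[0,0,0,0,0,0,4.3],[0,0,-1,0,0,0,4.3],[0,0,-2,0,0,0,4.3],[0,0,-3,0,0,0,4.3],[0,0,-4,0,0,0,4.3],[0,0,-4,0,0,0,4.3],[-3,0,-2,0,0,0,4.3],[-4,0,0,0,0,0,4.3],[-4,0,0,0,0,0,4.3]]]' && python3 -m jog '[[[-4,0,0,0,0,0,4.3],[-3,0,0,0,0,0,4.3],[0,0,0,0,0,0,4.3],[0,0,0,0,0,0,4.3]]]' && python3 - <<'E'
from fit import *
ims={c:imaging.get_image(c) for c in('scene','top')}
for c,im in ims.items():
  print(c,proj(im,(.4648,.24,.012)))
  for n,z in(('roll_center',.012),('rod',.066),('pot',0),('varnish_a',0)):
    for r in finder.spot_point(n,c):
      uv=np.array(r['point'])[::-1]*[560,420];print(c,n,round(r['conf'],2),uv.round(1),at(im,uv,z).round(4))
a=ims['scene']['frame'][:,:,::-1]
b=np.hstack([a[250:360,340:450],a[120:230,220:330]])
cv2.imwrite('pics/final.png',cv2.resize(b,None,fx=3.6,fy=3.6,interpolation=cv2.INTER_CUBIC))
E
```

```text
time: 25.05
position: [0.4634, 0.2401, 0.0311]
tool_rot: [2.071, 2.362, 0.0]
ft_force: [-0.2, -0.2, 0.6]
grip_width: 0.39
time: 26.25
position: [0.4782, 0.1304, 0.1929]
tool_rot: [2.067, 2.362, 0.003]
ft_force: [1.0, -1.2, 0.2]
grip_width: 0.498
time: 26.65
position: [0.4868, 0.0613, 0.1916]
tool_rot: [2.073, 2.36, 0.001]
ft_force: [-1.6, 0.6, -0.8]
grip_width: 0.494
scene [394.44056776 312.47665572]
scene roll_center 0.5 [394.4 308.7] [0.4594 0.2331 0.012 ]
scene rod 0.79 [283.9 157.4] [ 0.4517 -0.2498  0.066 ]
scene pot 0.61 [209.8 302.1] [0.7687 0.0537 0.    ]
scene pot 0.53 [249.  147.6] [ 0.476  -0.4296  0.    ]
scene varnish_a 0.77 [230.6 347.2] [0.768  0.1632 0.    ]
scene varnish_a 0.77 [322.6 219.3] [ 0.4431 -0.0578  0.    ]
scene varnish_a 0.49 [212.2 304.9] [0.7667 0.0622 0.    ]
top [176.99830939 240.33476074]
top roll_center 0.56 [178.  238.1] [0.471  0.2374 0.012 ]
top rod 0.77 [350.6 242.2] [ 0.4551 -0.2298  0.066 ]
top pot 0.67 [245.4 139.2] [ 0.7598  0.0576 -0.    ]
top varnish_a 0.66 [209.9 135.1] [0.7723 0.1607 0.    ]
top varnish_a 0.46 [284.2 245.4] [ 0.4541 -0.0551  0.    ]
```

```bash
python3 - <<'E'
from fit import *
from bench import close_job
ims={c:imaging.get_image(c) for c in('scene','top')}
for c in ims:
  try: fit('roll_center',(.464,.239,0),.012,{c:ims[c]})
  except Exception as e: print(c,e)
fit('rod',(.4583,-.2284,.131),.066,ims)
print(ctrl.get_state()['time']);close_job()
E
```

```text
roll_center [0.4652 0.2355 0.0755] yawdeg 4.33 IoU 0.848 {'scene': 0.55}
top division by zero
rod [ 0.459  -0.2311  0.1362] yawdeg 7.8 IoU 0.765 {'scene': 0.85, 'top': 0.72}
27.45
the job is handed in; nothing more can be done
```

I fished the roll out of the gap with the bent rod, put the rod back in both notches of its stand, and laid the roll in the white tray. I handed the job in at 27.5 s of the 67 s allowed; no verdict was reported.

**Last checks:**
- **Roll:** The scene-camera fit put it about 5 mm from the tray centre, and its outline matched a ring lying flat (overlap 0.85).
- **Rod:** The last fit put it about 3 mm from the stand's middle. A picture taken right after release showed it seated in both notches with the foot hanging down.
- **Bottles and pot:** All stood within about 10 mm of where the same detector put them at the start, which is roughly the detector's own scatter.

**Checks that failed or disagreed:**
- The top-camera fit of the roll found no usable outline. The network's single points put the roll at (0.459, 0.233) from the scene camera and (0.471, 0.237) from the top camera, both well inside the walls.
- I could not view the final picture because the 12-picture limit had been reached, so the roll's final state rests on these numbers alone.
- When the roll left the gap it slid slightly to one side of the foot, by about 15–20 mm, which did no harm.

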